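# Close the control unit with its tongued cover

### The arm

A 6-joint arm with a two-finger parallel gripper is mounted at the origin on the work surface. World frame = base frame: x ahead of the robot, y to its left, z up, the work surface at z = 0. Lengths are in m, angles in rad, forces in N, time in s.
With the tool pointing down it reaches from about 0.325 to 0.775 m from the base axis. Payload 5.5 kg.
Tool frame: the origin (TCP) lies on the mounting face of the last link; the fingertips stand 182 mm ahead of it and the grasp point (between the pads) lies 163 mm ahead of it; z points along the fingers, y is the line along which they close (so a half turn about z gives the same grasp; the last joint's range is limited). The gripper opens to 88 mm and grips with 3 to 60 N. Pads are 20 mm wide; open, the fingers measure 115 mm over their backs; the gripper's body (75 mm by 178 mm) begins 61 mm behind the grasp point.
Start: joints at [1.212, 0.091, 1.231, -0, 1.82, -0.057], TCP at [0.178, 0.573, 0.405] pointing down, gripper open.
Joint ranges: [-2.87, 2.87], [-0.86, 2.18], [0.17, 2.46], [-1.51, 4.65], [0.06, 2.69], [-2.65, 2.65]. Speed limits (rad/s): [2.57, 2.57, 3.01, 3.14, 3.14, 3.14].

### API

Orientations are given as a unit quaternion [w, x, y, z].
In Python, from rig import observe, read_camera, get_calibration, job_done gives the robot as it stands.
- The arm moves only by the tool arm_command, never from a script. Its argument "motion" is text: rows parted by semicolons, each of 7 numbers parted by spaces: the turn, a rotation vector about the world's x, y, z in units of 10 degrees (1.0 is 10 degrees), then the shift along the world's x, y, z in units of 40 mm (1.0 is 40 mm), then the closure, from 0 (fully open) to 1 (shut). A call has 1 to 8 rows; each row shifts and turns the commanded pose from where the row before left it; what a row does not reach is not made up. A row lasts 1/8 s, in which the tool goes at most 62.5 mm and 10.7 degrees, less where a joint would pass 70% of its speed; a pose out of reach is approached as far as the arm can. A call is refused whole if a number of a shift passes 1 or a number of a turn 1, either way. A call with a gripper value outside its range is refused whole. The fingers move at their own pace and stop on an object; the grip force is fixed at half the most. Time passes only in rows, so rows that do not move let the fingers close. It gives the time, the measured TCP pose, the force, the opening and the grip force at its end, in the units of the state.
- observe(): the state, without advancing time (a new reading comes with each control period).
- read_camera(name): name is "scene" or "top"; returns the picture (384x512x3 uint8, red, green, blue); there is no depth.
- get_calibration(name): a dict with "vfov" (degrees; the focal length in pixels is half the picture's height over the tangent of half this angle, whatever the lens; pixels are square), "cx", "cy" (the principal point, pixels), "R" (3x3) and "t" (3): a world point X has camera coordinates R X + t. Camera axes: x right, y down, z forward; pixel columns grow to the right and rows downward; lengths in m; the calibration is good to about 2 mm. A picture is of the moment at which its call begins. get_calibration takes no time and is no camera call.
- job_done(): hands the job in; it is judged then, once.
The state is a dict: "time": time; "joint_positions": joint angles; "qvel": joint speeds; "joint_efforts": joint torques, N m; "eef_pos": TCP position; "ee_rot": TCP orientation; "ft_force": force on the tool from outside, world axes, zero at the start; "moment": the same for the moment, N m; "width": opening from 0.0 (shut) to 1.0 (fully open); "grasp_force": force on a finger pad.
Only numpy, scipy, OpenCV 4.12 (cv2) and the standard library are available. Lean on these libraries where they do the work, as an engineer would, in place of code of your own. Each camera call takes 0.05 s, during which the arm holds its last target. There are 200 camera calls.

### The job

Close the open grey control-unit housing with the blue cover that has the yellow tongue. Holding it by its black grip, angle the tongue down into the groove under the housing's black lip, then lower the other edge, keeping hold until the cover lies flat on its ledges, centred between the sides, and let go. Leave the plain blue panel without a tongue where it is.

Things in the scene. Friction and masses are not known exactly. Their poses are not given: they have to be found in the camera images.
- housing: Fixed grey open box, 182 (x) x 120 x 65 mm, green board inside. Origin at bench level. Groove along y at its -x end, mouth facing +x: floor z 44 mm, under side of black lip z 60, lip top z 65, lip edge x -75, groove back x -93. Ledges all round at z 44 carry the cover. End stop at the +x end, z 44 to 58, x 75 to 81. Closed: cover origin at (0, 0, 44) here, axes parallel, 5 mm play either way in x.
- cover: Loose blue plate lying flat, 140 (x) x 112 (y) x 6 mm, 0.18 to 0.35 kg. Origin: centre of the blue plate's underside, z up. Yellow tongue on its -x edge. Black upright grip on its middle: 14 mm thick (x), 70 mm long (y), z 6 to 40 mm; pinch it from above across the 14 mm. With its tongue it is 8 mm too long to drop flat between the housing's lip and end stop.
- tongue (a point): Tip of the cover's yellow tongue: middle of its end edge, on the underside, at (-88, 0, 0) mm in the cover's frame; axes as the cover's. The tongue is 18 mm long (x -70 to -88), 100 mm wide, 5 mm thick, flush with the plate's underside.
- blank: Bystander: loose plain blue panel with the same plate and black grip but no yellow tongue, 140 x 112 x 6 mm, grip up to 40 mm. Origin: centre of its underside. To be left alone.
Mind the look-alikes: they are no part of the job. What is shaped like the cover but white is not meant.

How it is judged:
By the outcome, as a careful person would: the job done as asked, in the order asked, and still so for the second after the job is handed in, with the robot touching nothing.
It also fails if it takes over 45 s, if anything falls off the work surface, if the arm or the gripper's body presses on something with over 40 N, if the wrist force passes 120 N, or if a joint passes its speed limit or range.

## Working session

There is one attempt and no reset: what is moved stays moved. The work goes in short steps, Python scripts to look and compute and a tool call to move; the robot and the scene stay as the last step left them, time stands still between calls to the robot, and variables do not carry over. Pictures are saved under pics/ and viewed, at most 10 in all, crops included, and the job is handed in when it is done.

Besides the shell and the picture viewer there is one more tool, called after "Call:" as a command line: name --argument value ..., lists and objects as JSON in quotes. arm_command: Moves the arm, as the interface text tells. Its arguments: {"type":"object","properties":{"motion":{"type":"string"}},"required":["motion"]}

```bash
mkdir -p pics; ls; python3 - <<'E'
from rig import *
import cv2
for n in("scene","top"):
    cv2.imwrite(f"pics/{n}0.png",cv2.cvtColor(read_camera(n),cv2.COLOR_RGB2BGR)); c=get_calibration(n);print(n,c)
s=observe();print(s)
E
```

```text
pics
scene {'vfov': 57.26921346379803, 'cx': 255.19385504638234, 'cy': 195.29282484111778, 'R': array([[-0.70843811,  0.70556159,  0.01727076],
       [ 0.51744552,  0.5358854 , -0.6671409 ],
       [-0.47996414, -0.46369136, -0.74473133]]), 't': array([ 0.29575784, -0.29346421,  1.34894727])}
top {'vfov': 50.948285742896005, 'cx': 263.1988045816412, 'cy': 185.58408984630884, 'R': array([[-0.01762371, -0.99984255, -0.00206875],
       [-0.979858  ,  0.01768301, -0.19891107],
       [ 0.19891633, -0.00147847, -0.98001536]]), 't': array([0.09813084, 0.53185412, 0.93932566])}
{'time': 0.1, 'joint_positions': array([ 1.21227209e+00,  9.18015497e-02,  1.23171508e+00, -1.36280971e-06,
        1.81981184e+00, -5.66993716e-02]), 'qvel': array([ 0.00043071, -0.00258688, -0.0022774 , -0.00117361,  0.00191745,
        0.00051513]), 'joint_efforts': array([ 1.72690212e-03, -4.47856307e+01, -4.07571065e+01,  7.00068846e-02,
        2.84233672e-02, -9.79944889e-05]), 'eef_pos': array([0.17838054, 0.57293332, 0.40363737]), 'ee_rot': array([-1.78249724e-04,  1.50340366e-01,  9.88633917e-01, -8.49405578e-04]), 'ft_force': array([-0.89125456,  0.52772089,  0.21514763]), 'moment': array([-0.01034465, -0.03124548, -0.01446382]), 'grasp_force': 0.0, 'width': 1.000935363719775}
```

View pics/scene0.png

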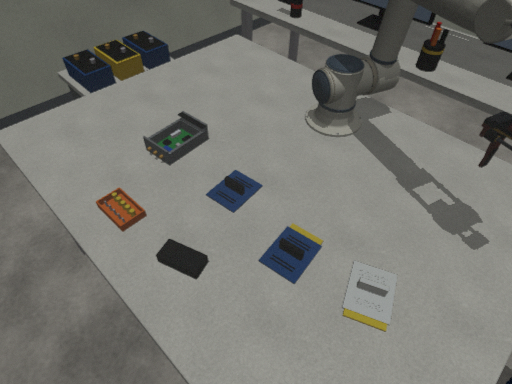

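View pics/top0.png

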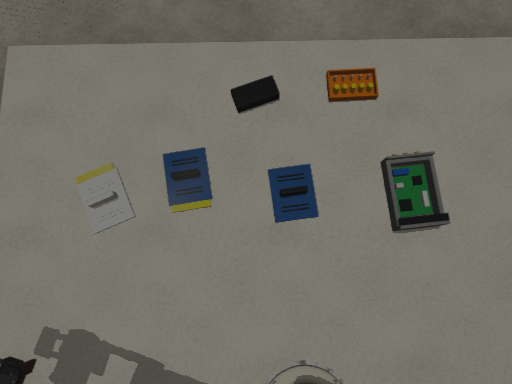

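Candidates in the top view: blue plate with a yellow tongue (187,178), plain blue blank (293,192), and white plate with a yellow tongue (105,197). The cover is the one at (187,178). The housing is at (414,192), with its black lip towards the robot. Next is a close crop to check this.

```bash
cat > h.py <<'E'
from rig import *
import numpy as np, cv2
def ray(n,uv,z):
    c=get_calibration(n);f=192/np.tan(np.radians(c["vfov"]/2));uv=np.atleast_2d(np.asarray(uv,float))
    d=np.c_[(uv[:,0]-c["cx"])/f,(uv[:,1]-c["cy"])/f,np.ones(len(uv))]@c["R"]
    o=-c["R"].T@c["t"]; return o+d*((z-o[2])/d[:,2])[:,None]
def proj(n,X):
    c=get_calibration(n);f=192/np.tan(np.radians(c["vfov"]/2))
    p=np.atleast_2d(X)@c["R"].T+c["t"];return p[:,:2]/p[:,2:]*f+[c["cx"],c["cy"]]
def avg(n,k=4):
    return np.mean([read_camera(n) for _ in range(k)],0).astype(np.uint8)
E
python3 - <<'E'
from h import *
t=cv2.imread("pics/top0.png");s=cv2.imread("pics/scene0.png")
r=lambda a:cv2.resize(a,(400,400),interpolation=cv2.INTER_CUBIC)
top=np.hstack([r(t[140:220,147:227]),r(t[150:235,372:457])])
cv2.imwrite("pics/c1.png",top)
cv2.imwrite("pics/c2.png",np.hstack([r(s[217:287,255:325]),r(s[105:170,140:215])]))
for n in("top","scene"):
    im=t if n=="top" else s
    h=cv2.cvtColor(im,cv2.COLOR_BGR2HSV)
    for nm,lo,hi in(("blue",(100,120,40),(125,255,255)),("yel",(18,150,80),(35,255,255)),("green",(55,100,40),(85,255,255))):
        m=cv2.inRange(h,lo,hi)
        for c in cv2.findContours(m,0,1)[0]:
            if cv2.contourArea(c)<150 :continue
            z=dict(blue=.006,yel=.005,green=.01)[nm]
            w=ray(n,c[:,0],z)[:,:2]
            print(n,nm,c[:,0].mean(0),[np.round(x,4) for x in cv2.minAreaRect((w*1000).astype(np.float32))])
    print(n,-get_calibration(n)["R"].T@get_calibration(n)["t"])
E
```

```text
top blue [292.33879781 192.74863388] [array([524.1476,  13.7255]), array([137.9801, 108.8934]), np.float64(6.7682)]
top blue [189.78545455 175.62181818] [array([572.5944, 286.6462]), array([137.2279, 108.5619]), np.float64(8.8664)]
top yel [190.97619048 205.44047619] [array([495.1727, 274.7666]), array([17.4697, 97.063 ]), np.float64(8.07)]
top green [409.64423077 186.875     ] [array([ 524.2578, -292.3152]), array([129.152 ,  86.4212]), np.float64(5.2881)]
top [0.33602373 0.09009938 1.02654825]
scene blue [289.94964029 254.04316547] [array([572.8073, 287.5663]), array([136.7043, 108.6845]), np.float64(8.5344)]
scene blue [236.6954023  188.60344828] [array([524.3979,  15.1698]), array([136.5827, 108.6606]), np.float64(6.9732)]
scene yel [364.4893617  319.15957447] [array([584.5336, 527.7764]), array([17.1977, 98.0582]), np.float64(22.9539)]
scene yel [120.04191617  62.7005988 ] [array([ 333.0719, -956.4122]), array([352.1594, 155.9551]), np.float64(79.9827)]
scene [1.00882419 0.574083   0.80371335]
```

View pics/c1.png

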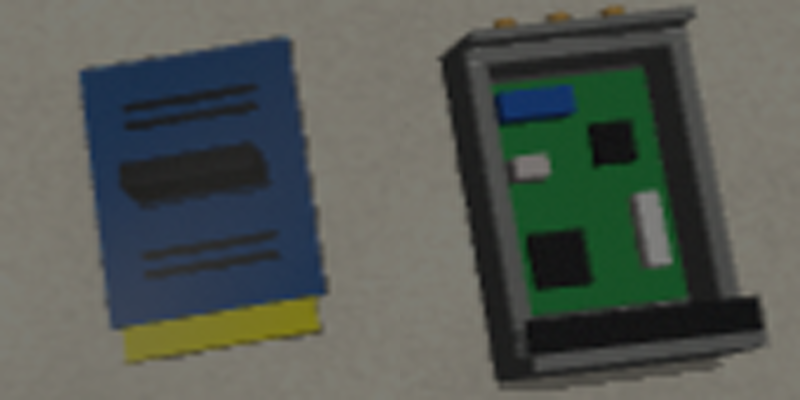

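View pics/c2.png

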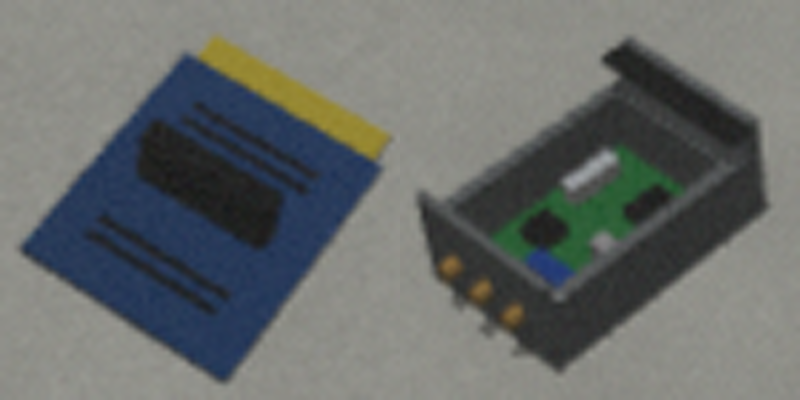

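The crop confirms it: the cover is the blue plate with the yellow tongue at its lower edge (top view ~(192,206)), and the housing's lip lies at about (423,220). Next, finer housing landmarks.

```bash
python3 - <<'E'
from h import *
for n,(x,y,w,h) in dict(top=(377,148,80,60+26),scene=(138,108,76,58)).items():
    im=avg(n,8)[y:y+h,x:x+w]; im=np.clip(im.astype(float)*1.8,0,255).astype(np.uint8)
    k=6.9 if n=="top" else 10
    im=cv2.resize(im,None,fx=k,fy=k,interpolation=cv2.INTER_CUBIC)
    cv2.imwrite(f"pics/z_{n}.png",im[:,:,::-1]);print(im.shape)
E
```

```text
(593, 552, 3)
(580, 760, 3)
```

View pics/z_top.png

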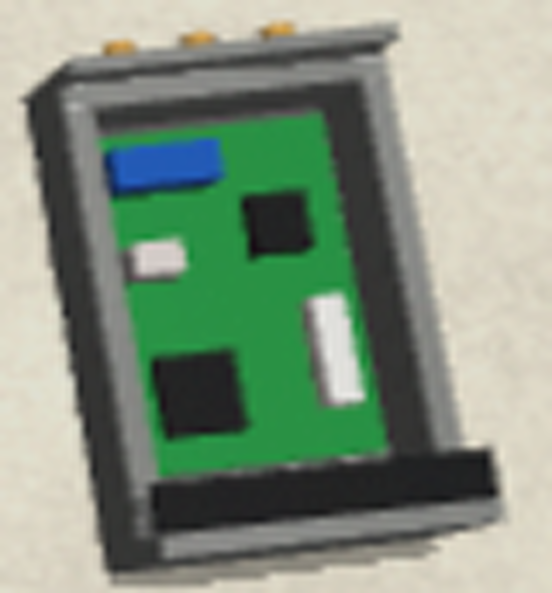

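View pics/z_scene.png

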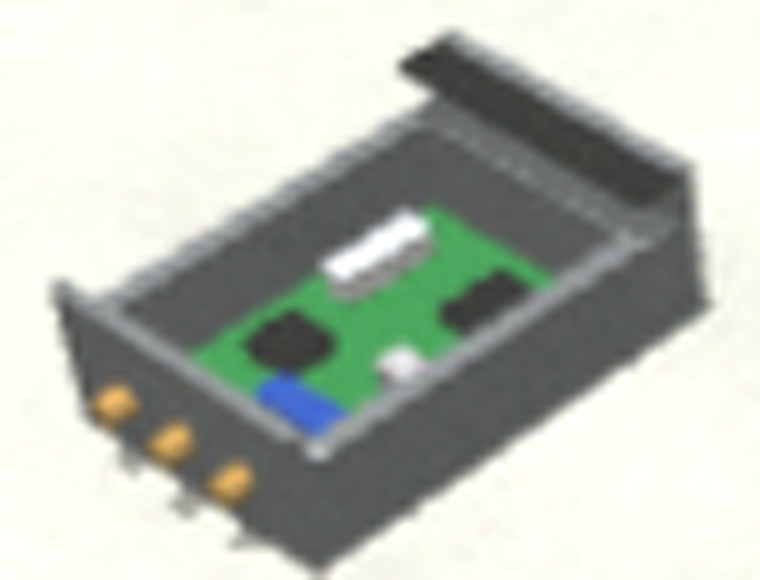

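```bash
python3 - <<'E'
from h import *
from scipy.optimize import least_squares
P=dict(top=(377,148,6.9,[(-75,60,65,150,487),(-75,-60,65,490,450),(-101,60,65,163,557),(-101,-60,65,505,515),(81,60,58,72,63),(81,-60,58,397,27),(-101,60,0,111,578)]),
 scene=(138,108,10,[(81,60,0,318,572),(-101,60,0,708,305),(81,60,58,318,450),(81,-60,58,58,285),(-101,60,65,690,165),(-101,-60,65,450,32),(-75,-60,65,400,65),(-75,60,65,655,200)]))
A=[];W=[]
for n,(x,y,k,p) in P.items():
    for a in p:
        A.append(a[:2]);W.append(ray(n,((a[3]+.5)/k-.5+x,(a[4]+.5)/k-.5+y),a[2]/1000)[0,:2]*1000)
A=np.array(A,float);W=np.array(W)
def f(q,s=slice(None)):
    c,d=np.cos(q[2]),np.sin(q[2]);return (A[s]@np.array([[c,d],[-d,c]])+q[:2]-W[s]).ravel()
for s in(slice(0,7),slice(7,15),slice(None)):
    r=least_squares(f,[520,-290,.1],args=(s,),loss="soft_l1",f_scale=3);print(r.x[:2],np.degrees(r.x[2]));print(np.round(f(r.x,s).reshape(-1,2),1).tolist())
E
```

```text
[ 526.35012374 -286.70854774] 5.281738746843467
[[0.3, -0.6], [0.6, -0.8], [-1.3, -0.5], [-2.6, -0.5], [1.1, 1.0], [0.9, -0.1], [0.3, 1.7]]
[ 524.81994562 -283.12651385] 6.267539254873772
[[-0.7, 5.1], [0.5, 3.3], [3.0, -5.9], [2.7, 2.0], [-3.3, 0.0], [-2.3, -0.2], [-1.4, -1.3], [1.5, -4.0]]
[ 525.65828584 -285.1288306 ] 5.772559927190776
[[-0.8, 0.3], [0.5, 0.2], [-2.4, 0.2], [-2.7, 0.3], [-0.1, 3.2], [0.6, 2.2], [-0.8, 2.4], [0.8, 2.4], [1.8, 2.2], [4.4, -8.6], [3.1, -0.7], [-2.1, -1.1], [-2.1, -1.4], [-1.1, -2.7], [2.8, -5.3]]
```

Housing pose is about (526, -286) mm with yaw 5.4°. The cover is at (572.7, 287) mm with yaw 8.7°. Moving above the cover.

Call:
arm_command --motion "0 0 -0.53 0.82 -0.6 -0.2 0;0 0 -0.53 0.82 -0.6 -0.2 0;0 0 -0.53 0.82 -0.6 -0.2 0;0 0 -0.53 0.82 -0.6 -0.2 0;0 0 -0.53 0.82 -0.6 -0.2 0;0 0 -0.53 0.82 -0.6 -0.2 0;0 0 -0.53 0.82 -0.6 -0.2 0;0 0 -0.53 0.82 -0.6 -0.2 0"

```text
time: 1.9
eef_pos: [0.4417, 0.38, 0.3405]
ee_rot: [0.0, 0.499, 0.867, 0.0]
ft_force: [-0.3, 0.1, -0.6]
width: 1.001
grasp_force: 0.0
```

Call:
arm_command --motion "0 0 -0.53 0.82 -0.6 -0.2 0;0 0 -0.53 0.82 -0.6 -0.2 0;0 0 -0.53 0.82 -0.6 -0.2 0;0 0 -0.53 0.82 -0.6 -0.2 0;0 0 0 0 0 0 0;0 0 0 0 0 0 0"

```text
time: 2.65
eef_pos: [0.5717, 0.2851, 0.3087]
ee_rot: [-0.0, 0.648, 0.761, -0.0]
ft_force: [-0.3, 0.0, 0.4]
width: 1.008
grasp_force: 0.0
```

```bash
cat > d.py <<'E'
# deltas to a tool target: grasp point at object-frame point, tilt about object's y
from h import *
from scipy.spatial.transform import Rotation as R
def target(xy,yaw,cover_z,grasp_z,tilt=0,cover_x=0,pivot=None):
    """cover origin pose -> tool pose; tilt deg>0 = tongue down about the tongue tip"""
    Rz=R.from_euler("z",yaw,degrees=True);Rc=Rz*R.from_euler("y",-tilt,degrees=True)
    o=np.array([*xy,cover_z])+Rz.apply([cover_x,0,0])
    tip=o+Rz.apply([-88,0,0]); o=tip+Rc.apply([88,0,0])
    zt=Rc.apply([0,0,-1]);yt=Rc.apply([1,0,0]);xt=np.cross(yt,zt)
    return o+Rc.apply([0,0,grasp_z+163]),R.from_matrix(np.c_[xt,yt,zt])
def delta(p,r,show=True):
    s=observe();q=s["ee_rot"];c=R.from_quat([q[1],q[2],q[3],q[0]])
    print("t",s["time"],"dpos units",np.round((p-s["eef_pos"]*1000)/40,3),"turn",np.round(np.degrees((r*c.inv()).as_rotvec())/10,3),"f",np.round(s["ft_force"],1),"w",s["width"],"g",s["grasp_force"],"pos",np.round(s["eef_pos"]*1000,1))
E
python3 -c "
from d import *
delta(*target((572.7,287),8.7,0,28))"
```

```text
t 2.65 dpos units [ 0.025  0.047 -2.942] turn [-0.002 -0.003 -0.045] f [-0.3  0.   0.4] w 1.0080905698650944 g 0.0 pos [571.7 285.1 308.7]
```

Call:
arm_command --motion "0 0 -0.04 0.02 0.05 -0.8 0;0 0 0 0 0 -0.8 0;0 0 0 0 0 -0.8 0;0 0 0 0 0 -0.5 0;0 0 0 0 0 0 0;0 0 0 0 0 0 0"

```text
time: 3.4
eef_pos: [0.573, 0.2874, 0.1944]
ee_rot: [0.001, 0.651, 0.759, 0.001]
ft_force: [-0.2, -0.4, -0.1]
width: 1.001
grasp_force: 0.0
```

Call:
arm_command --motion "0 0 0 0 0 0 1;0 0 0 0 0 0 1;0 0 0 0 0 0 1;0 0 0 0 0 0 1;0 0 0 0 0 0 1;0 0 0 0 0 0 1;0 0 0 0 0 0 1;0 0 0 0 0 0 1"

```text
time: 4.4
eef_pos: [0.5727, 0.2869, 0.1926]
ee_rot: [-0.0, 0.651, 0.759, -0.0]
ft_force: [-0.6, 0.5, 0.8]
width: 0.155
grasp_force: 30.0
```

Call:
arm_command --motion "0 0 0 0 0 0.5 1;0 0 0 0 0 1 1;0 0 0 0 0 1 1;0 0 0 0 0 1 1;0 0 0 0 0 0 1;0 0 0 0 0 0 1"

```text
time: 5.15
eef_pos: [0.5726, 0.2868, 0.3311]
ee_rot: [-0.0, 0.651, 0.759, -0.001]
ft_force: [-0.6, -0.1, -3.5]
width: 0.157
grasp_force: 30.0
```

```bash
python3 - <<'E'
from d import *
s=observe();print(s["eef_pos"],s["width"],s["ft_force"])
zb=s["eef_pos"][2]-.1926
im=avg("top",4)[:,:,::-1]
h=cv2.cvtColor(np.ascontiguousarray(im),cv2.COLOR_BGR2HSV)
m=cv2.inRange(h,(18,130,60),(35,255,255))
for c in cv2.findContours(m,0,1)[0]:
    if cv2.contourArea(c)<80:continue
    print(cv2.minAreaRect((ray("top",c[:,0],zb+.005)[:,:2]*1000).astype(np.float32)))
a=np.radians(8.7);print("exp yellow",s["eef_pos"][:2]*1000-79*np.array([np.cos(a),np.sin(a)]))
delta(*target((526,-286),5.4,110,29.6,12,28))
E
```

```text
[0.57258257 0.28681189 0.33110069] 0.157267388351666 [-0.57326674 -0.06821881 -3.5436096 ]
((547.0601806640625, 479.6106262207031), (14.025603294372559, 59.74791717529297), 23.4695987701416)
exp yellow [494.49155284 274.86228871]
t 5.35 dpos units [ -1.512 -14.353  -0.333] turn [ 0.156 -1.213 -0.329] f [-0.2 -0.1 -2. ] w 0.1554213707365116 g 29.999444782733917 pos [572.6 286.8 330. ]
```

Call:
arm_command --motion "0 0 0 0 -0.4 0 1;0 0 0 -0.1 -0.8 0 1;0 0 0 -0.1 -1 0 1;0 0 0 -0.1 -1 0 1;0 0 0 -0.1 -1 0 1;0 0 0 -0.1 -1 0 1;0 0 0 -0.1 -1 0 1;0 0 0 -0.1 -1 0 1"

```text
time: 6.35
eef_pos: [0.544, -0.0033, 0.3324]
ee_rot: [0.0, 0.652, 0.759, -0.0]
ft_force: [-0.1, -1.0, -2.8]
width: 0.157
grasp_force: 30.0
```

Call:
arm_command --motion "0.02 -0.2 -0.05 -0.1 -1 0 1;0.03 -0.2 -0.05 -0.1 -1 0 1;0.03 -0.2 -0.06 -0.1 -1 0 1;0.03 -0.2 -0.06 -0.1 -1 0 1;0.03 -0.2 -0.06 -0.2 -1 0 1;0.02 -0.2 -0.05 -0.2 -1 0 1;0 0 0 -0.2 -0.8 -0.1 1;0 0 0 0 -0.4 -0.2 1"

```text
time: 7.35
eef_pos: [0.5035, -0.2912, 0.3204]
ee_rot: [0.07, 0.67, 0.735, 0.078]
ft_force: [-0.1, 1.0, -3.5]
width: 0.158
grasp_force: 30.0
```

Call:
arm_command --motion "0 0 0 0 0 0 1;0 0 0 0 0 0 1;0 0 0 0 0 0 1"

```text
time: 7.72
eef_pos: [0.5052, -0.288, 0.321]
ee_rot: [0.07, 0.669, 0.736, 0.079]
ft_force: [0.0, -0.1, -2.8]
width: 0.157
grasp_force: 30.0
```

```bash
python3 - <<'E'
from d import *
delta(*target((526,-286),5.4,110,29.6,12,28))
for n in("scene","top"):
    im=avg(n,2);x,y,w,h=(130,30,130,130) if n=="scene" else (350,130,130,130)
    globals()[n]=cv2.resize(np.clip(im[y:y+h,x:x+w]*1.6,0,255).astype(np.uint8),(400,400),interpolation=cv2.INTER_CUBIC)
cv2.imwrite("pics/m1.png",np.hstack([scene,top])[:,:,::-1])
E
```

```text
t 7.725 dpos units [ 0.173  0.018 -0.107] turn [-0.012  0.012 -0.01 ] f [ 0.  -0.1 -2.8] w 0.156718635147315 g 29.999554753303528 pos [ 505.2 -288.   321. ]
```

View pics/m1.png

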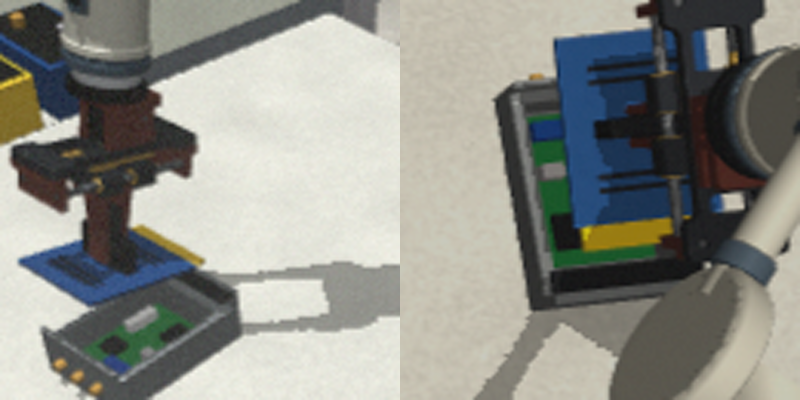

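The picture shows the cover held above the housing, tilted with the tongue low and towards the lip. In the top view, its tongue's left tip corner is near (409,211) and its far-left corner near (400,142). Next I check these against the model and work out the descent.

```bash
cat >> d.py <<'E'
def cover_pts(P,gz=29.6):
    s=observe();q=s["ee_rot"];c=R.from_quat([q[1],q[2],q[3],q[0]])
    C=np.c_[c.apply([0,1,0]),-c.apply([1,0,0])*-1,-c.apply([0,0,1])]
    C[:,1]=np.cross(C[:,2],C[:,0])
    return s["eef_pos"]*1000+(np.array(P,float)-[0,0,gz+163])@C.T
E
python3 - <<'E'
from d import *
X=cover_pts([(-88,50,0),(-70,50,5),(70,56,6),(-88,0,0),(0,0,0)])
print(np.round(X,1));print(np.round(proj("top",X/1000),1))
H=R.from_euler("z",5.4,degrees=True)
print("tip in housing",H.inv().apply(X-[526,-286,0]).round(1))
for cx,z in((14,56),(14,48),(0,48)): delta(*target((526,-286),5.4,z,29.6,12,cx))
E
```

```text
[[ 454.8 -242.8  114.2]
 [ 471.3 -241.2  122.9]
 [ 606.8 -222.3  153.3]
 [ 459.6 -292.5  114.1]
 [ 545.2 -284.4  132.6]]
[[409.2 211.6]
 [409.2 203.8]
 [400.2 142.6]
 [430.8 209.1]
 [426.7 170.7]]
tip in housing [[-66.8  49.7 114.2]
 [-50.2  49.7 122.9]
 [ 86.4  55.8 153.3]
 [-66.7  -0.3 114.1]
 [ 19.3  -0.2 132.6]]
t 7.925 dpos units [-0.171 -0.002 -1.456] turn [-0.011  0.012 -0.006] f [-0.6 -0.  -2.3] w 0.15553731835064358 g 29.999606609344482 pos [ 505.  -288.5  320.9]
t 7.925 dpos units [-0.171 -0.002 -1.656] turn [-0.011  0.012 -0.006] f [-0.6 -0.  -2.3] w 0.15553731835064358 g 29.999606609344482 pos [ 505.  -288.5  320.9]
t 7.925 dpos units [-0.519 -0.035 -1.656] turn [-0.011  0.012 -0.006] f [-0.6 -0.  -2.3] w 0.15553731835064358 g 29.999606609344482 pos [ 505.  -288.5  320.9]
```

Call:
arm_command --motion "-0.01 0.01 0 0 0 -0.3 1;0 0 0 0 0 -0.5 1;0 0 0 0 0 -0.5 1;0 0 0 0 0 -0.2 1;0 0 0 0 0 -0.1 1;0 0 0 0 0 0 1;0 0 0 0 0 0 1"

```text
time: 8.8
eef_pos: [0.5049, -0.2892, 0.2576]
ee_rot: [0.071, 0.669, 0.736, 0.078]
ft_force: [-0.2, -0.6, -3.6]
width: 0.155
grasp_force: 30.0
```

```bash
python3 - <<'E'
from d import *
H=R.from_euler("z",5.4,degrees=True)
print(H.inv().apply(cover_pts([(-88,0,0),(70,0,0)])-[526,-286,0]).round(1))
delta(*target((526,-286),5.4,48,29.6,12,-1))
E
```

```text
[[-67.1  -1.4  50.9]
 [ 87.4  -1.3  83.9]]
t 8.8 dpos units [-0.543 -0.02  -0.073] turn [ 0.003  0.007 -0.001] f [-0.2 -0.6 -3.6] w 0.15524182519404425 g 29.999514520168304 pos [ 504.9 -289.2  257.6]
```

Call:
arm_command --motion "0 0 0 0 0 -0.06 1;0 0 0 -0.1 0 0 1;0 0 0 -0.14 0 0 1;0 0 0 -0.15 0 0 1;0 0 0 -0.15 0 0 1;0 0 0 0 0 0 1;0 0 0 0 0 0 1"

```text
time: 9.68
eef_pos: [0.4831, -0.2891, 0.2543]
ee_rot: [0.07, 0.669, 0.736, 0.077]
ft_force: [1.5, 0.1, -2.8]
width: 0.159
grasp_force: 30.0
```

```bash
python3 - <<'E'
from d import *
H=R.from_euler("z",5.4,degrees=True)
print(H.inv().apply(cover_pts([(-88,0,0),(70,0,0)])-[526,-286,0]).round(1))
for z,t in((48,12),(45,8),(45,4),(44.5,0),(44,0)): delta(*target((526,-286),5.4,z,29.6,t,0))
E
```

```text
[[-89.    1.   47.6]
 [ 65.6   0.9  80.5]]
t 9.675 dpos units [ 0.027 -0.02   0.009] turn [-0.001  0.001  0.   ] f [ 1.5  0.1 -2.8] w 0.15874415474425013 g 29.99945640563965 pos [ 483.1 -289.1  254.3]
t 9.675 dpos units [ 0.383  0.013 -0.159] turn [-0.039  0.399  0.   ] f [ 1.5  0.1 -2.8] w 0.15874415474425013 g 29.99945640563965 pos [ 483.1 -289.1  254.3]
t 9.675 dpos units [ 0.732  0.046 -0.277] turn [-0.076  0.797  0.   ] f [ 1.5  0.1 -2.8] w 0.15874415474425013 g 29.99945640563965 pos [ 483.1 -289.1  254.3]
t 9.675 dpos units [ 1.072  0.078 -0.431] turn [-0.114  1.196  0.   ] f [ 1.5  0.1 -2.8] w 0.15874415474425013 g 29.99945640563965 pos [ 483.1 -289.1  254.3]
t 9.675 dpos units [ 1.072  0.078 -0.443] turn [-0.114  1.196  0.   ] f [ 1.5  0.1 -2.8] w 0.15874415474425013 g 29.99945640563965 pos [ 483.1 -289.1  254.3]
```

Call:
arm_command --motion "-0.01 0.13 0 0.12 0.01 -0.05 1;-0.01 0.13 0 0.12 0 -0.05 1;-0.01 0.13 0 0.12 0.01 -0.05 1;-0.01 0.13 0 0.12 0 -0.04 1;-0.02 0.14 0 0.12 0.01 -0.04 1;-0.02 0.14 0 0.12 0.01 -0.04 1;0 0 0 0 0 0 1;0 0 0 0 0 0 1"

```text
time: 10.68
eef_pos: [0.512, -0.2875, 0.2434]
ee_rot: [0.023, 0.673, 0.739, 0.025]
ft_force: [-0.4, 0.3, -2.5]
width: 0.16
grasp_force: 30.0
```

```bash
python3 - <<'E'
from d import *
H=R.from_euler("z",5.4,degrees=True)
print(H.inv().apply(cover_pts([(-88,0,0),(70,0,0)])-[526,-286,0]).round(1))
delta(*target((526,-286),5.4,44,29.6,0,0))
E
```

```text
[[-88.6  -0.3  45.2]
 [ 69.   -0.2  56.1]]
t 10.675 dpos units [ 0.351  0.037 -0.171] turn [-0.035  0.395 -0.   ] f [-0.4  0.3 -2.5] w 0.15976519099972852 g 29.999465346336365 pos [ 512.  -287.5  243.4]
```

Call:
arm_command --motion "-0.01 0.1 0 0.09 0 -0.04 1;-0.01 0.1 0 0.09 0.01 -0.04 1;-0.01 0.1 0 0.08 0.01 -0.04 1;-0.01 0.1 0 0.09 0.01 -0.04 1;0 0 0 0 0 0 1;0 0 0 0 0 0 1;0 0 0 0 0 0 1"

```text
time: 11.55
eef_pos: [0.5259, -0.2863, 0.237]
ee_rot: [-0.0, 0.673, 0.74, -0.001]
ft_force: [-0.1, -0.3, -3.5]
width: 0.156
grasp_force: 30.0
```

```bash
python3 - <<'E'
from d import *
H=R.from_euler("z",5.4,degrees=True)
print(H.inv().apply(cover_pts([(-88,0,0),(70,0,0)])-[526,-286,0]).round(1), observe()["moment"])
delta(*target((526,-286),5.4,44,29.6,0,0))
E
```

```text
[[-88.4  -0.4  44.5]
 [ 69.6  -0.5  44.4]] [-0.05395787  0.01736428  0.00963717]
t 11.55 dpos units [ 0.004  0.008 -0.011] turn [ 0.005 -0.006  0.   ] f [-0.1 -0.3 -3.5] w 0.15641656567901832 g 29.999384880065918 pos [ 525.9 -286.3  237. ]
```

Flat and within half a millimetre of the ledges, still carrying the full weight. I lower it gently until it makes contact.

Call:
arm_command --motion "0 0 0 0 0 -0.015 1;0 0 0 0 0 -0.015 1;0 0 0 0 0 0 1;0 0 0 0 0 0 1"

```text
time: 12.05
eef_pos: [0.5259, -0.2863, 0.2366]
ee_rot: [0.0, 0.673, 0.74, -0.001]
ft_force: [-3.5, 0.8, 4.2]
width: 0.155
grasp_force: 30.0
```

Call:
arm_command --motion "0 0 0 0 0 0 0;0 0 0 0 0 0 0;0 0 0 0 0 0 0;0 0 0 0 0 0 0;0 0 0 0 0 0 0;0 0 0 0 0 0 0;0 0 0 0 0 0 0;0 0 0 0 0 0 0"

```text
time: 13.05
eef_pos: [0.5259, -0.2863, 0.2359]
ee_rot: [-0.0, 0.673, 0.74, -0.001]
ft_force: [-0.4, -0.3, 0.6]
width: 0.99
grasp_force: 0.0
```

Call:
arm_command --motion "0 0 0 0 0 0.3 0;0 0 0 0 0 0.8 0;0 0 0 0 0 1 0;0 0 0 0 0 1 0;0 0 0 0 1 0.5 0;0 0 0 0 1 0 0;0 0 0 0 1 0 0;0 0 0 0 1 0 0"

```text
time: 14.05
eef_pos: [0.5257, -0.125, 0.3811]
ee_rot: [0.001, 0.673, 0.74, -0.0]
ft_force: [0.1, 1.5, 0.0]
width: 1.001
grasp_force: 0.0
```

Call:
arm_command --motion "0 0 0 0 1 0 0;0 0 0 0 1 0 0;0 0 0 0 1 0 0;0 0 0 0 1 0 0;0 0 0 0 1 0 0;0 0 0 0 0 0 0;0 0 0 0 0 0 0"

```text
time: 14.92
eef_pos: [0.5259, 0.0734, 0.3805]
ee_rot: [0.0, 0.673, 0.74, -0.001]
ft_force: [0.7, -0.2, 0.4]
width: 1.002
grasp_force: 0.0
```

```bash
python3 - <<'E'
from d import *
H=R.from_euler("z",5.4,degrees=True)
for n in("top","scene"):
    im=avg(n,4);h=cv2.cvtColor(im,cv2.COLOR_RGB2HSV);m=cv2.inRange(h,(100,120,40),(125,255,255))
    for c in cv2.findContours(m,0,1)[0]:
        if cv2.contourArea(c)<800:continue
        b=cv2.minAreaRect((ray(n,c[:,0],.05)[:,:2]*1000).astype(np.float32));print(n,b,H.inv().apply([b[0][0]-526,b[0][1]+286,0]).round(1))
    x,y,w,hh=(125,90,100,90) if n=="scene" else (365,140,100,90)
    globals()[n]=cv2.resize(np.clip(im[y:y+hh,x:x+w]*1.6,0,255).astype(np.uint8),(400,360),interpolation=cv2.INTER_CUBIC)
cv2.imwrite("pics/f1.png",np.hstack([scene,top])[:,:,::-1])
print(observe()["time"])
E
```

```text
top ((515.64111328125, 15.379230499267578), (136.48016357421875, 100.46699523925781), 2.683913469314575) [ 18. 301.   0.]
top ((526.7470092773438, -284.64215087890625), (138.3804473876953, 111.43212890625), 5.446384906768799) [0.9 1.3 0. ]
15.325
```

View pics/f1.png

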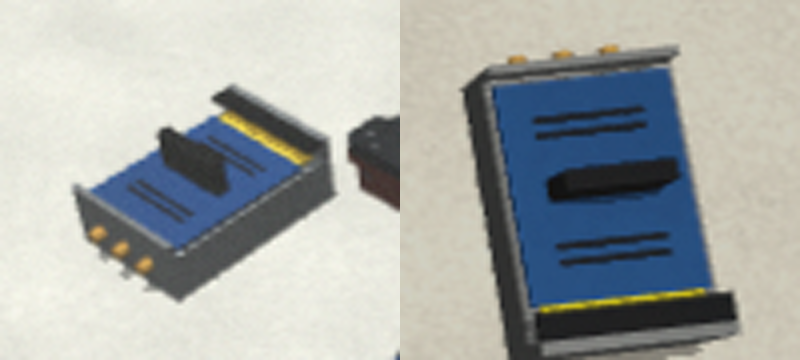

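The cover lies flat on the ledges. In the pictures, the tongue is under the lip with only a thin yellow strip showing (top crop ~(620,300)), and a grey ledge shows on both sides. Handing in.

```bash
python3 -c "
from rig import *
print(job_done())"
```

```text
the job is handed in; nothing more can be done
None
```

The job is handed in at about 15 s: the cover lies flat on its ledges with its tongue under the lip, centred to about 1 mm by the last picture, and the arm let go and moved clear; I never touched the plain blue panel.

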